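# Preset the feed control box: dial five, then throw the drive lever

### The arm

A 6-joint arm with a two-finger parallel gripper is mounted at the origin on the work surface; the furniture and walls round the work are solid. World frame = base frame: x ahead of the robot, y to its left, z up, the work surface at z = 0. Lengths are in mm, angles in rad, forces in N, time in s.
With the tool pointing down it reaches from about 350 to 875 mm from the base axis. Payload 4.2 kg.
Tool frame: the origin (TCP) lies at the very end of the fingers, on their centre line; the grasp point (between the pads) lies arm.grip_point_offset behind it (arm.grip_point_offset is the distance from the TCP to the grasp point, in mm); z points along the fingers, y is the line along which they close (so a half turn about z gives the same grasp; the last joint's range is limited). The gripper opens to 85 mm and grips with 20 to 120 N. Pads are 22 mm wide; open, the fingers measure 114 mm over their backs; the gripper's body (76 mm by 85 mm) begins 54 mm behind the grasp point. The pads swing forward as they close: fully open they stand 13 mm farther back than shut.
Start: joints at [-0.97, 0.385, 0.008, 0, -1.194, -0.259], TCP at [209.504, -588.818, 231.312] pointing down, gripper open.
Joint ranges: [-3.14, 3.14], [-1.21, 2.06], [-1.07, 1.41], [-3.16, 2.05], [-2.99, -0.16], [-3.1, 3.1]. Speed limits (rad/s): [2.79, 2.79, 3.14, 3.14, 3.14, 3.14].

### API

Orientations are given as a unit quaternion [x, y, z, w].
In Python, from bench import arm, cams, ticket gives the robot as it stands.
- The arm moves only by the tool servo_tool, never from a script. Its argument "commands" is a list that holds one entry, the list of rows, each a list of 7 numbers: the closure in counts, from 0 (fully open) to 255 (shut), then the shift along the tool's x, y, z in m, then the turn, a rotation vector about the tool's x, y, z in degrees. In form: [[[grip, x, y, z, ax, ay, az], ...]]. A call has 1 to 10 rows; each row shifts and turns the commanded pose from where the row before left it, along the tool's axes as they then stand; what a row does not reach is not made up. A row lasts 1/12 s, in which the tool goes at most 41.7 mm and 7.16 degrees, less where a joint would pass 70% of its speed; a pose out of reach is approached as far as the arm can. A call with a gripper value outside its range is refused whole. The fingers move at their own pace and stop on an object; the grip force is fixed at half the most. Time passes only in rows, so rows that do not move let the fingers close. It gives the time, the measured TCP pose, the force, the opening and the grip force at its end, in the units of the state.
- arm.read_state(): the state, without advancing time (a new reading comes with each control period).
- cams.get_image(name): name is "side" or "top"; returns a dict with "frame" (384x512x3 uint8, blue, green, red), "K" (3x3 intrinsics, pixels), "k1" (the pictures are not rectified: a ray, as slopes to the right and down, at radius r is drawn at 1 + k1 r^2 times it, then the intrinsics apply), "T" (4x4, takes a point from camera to world coordinates). Camera axes: x right, y up, looking along -z (the intrinsics and any distortion apply to the point x, -y, -z); pixel columns grow to the right and rows downward; lengths in mm; the calibration is good to about 2 mm. A picture is of the moment at which its call begins. There is no depth.
- ticket.job_done(): hands the job in; it is judged then, once.
The state is a dict: "clock": time; "joints": joint angles; "joint_vel": joint speeds; "joint_efforts": joint torques, N m; "position": TCP position; "ee_rot": TCP orientation; "contact_force": force on the tool from outside, world axes, zero at the start; "wrist_torque": the same for the moment, N m; "gripper_width": finger opening in mm; "grasp_force": force on a finger pad.
Only numpy, scipy, OpenCV 4.12 (cv2) and the standard library are available. Lean on these libraries where they do the work, as an engineer would, in place of code of your own. Each camera call takes 0.05 s, during which the arm holds its last target. There are 200 camera calls.

### The job

On the control box, roll the ridged thumbwheel up, pushing its ridges away from you, until the face with five dots is on top. Then throw the ball-ended lever forward into the notch marked by the pointed lug. Do not run the wheel past five or the lever past its marked notch, and leave the small things lying around undisturbed.

Things in the scene. Friction and masses are not known exactly. Their poses are not given: they have to be found in the camera images.
- control_box: Grey control box, bolted down. Housing 130 mm deep (x), 186 mm wide (y), flat deck 85 mm above the table; foot flange 172 x 206 x 8 mm. Origin: centre of the underside, on the table. Own x points away from the robot at yaw 0 (yaw differs from run to run), y left, z up. The wheel stands out of the deck at y = +45 mm (left), the lever at y = -45 mm (right), both at x = 0.
- wheel_axle (a point): Centre of the black thumbwheel, on its axle, 70 mm above the table; axes as the box's, axle along y. The wheel is an eight-sided drum, 34 mm wide (y), flat faces 38 mm from the axle with 1 to 8 white dots; on each of its eight edges stands a ridge, 5 mm thick, crest 53 mm from the axle.
- wheel_face (a point): Fixed point where the middle of the top face lies when the wheel is at rest, 108 mm above the table, 38 mm over the axle, between two arrow marks on the bezel. The face there is level, with a ridge before it and one behind it, each 22.5 degrees from the vertical: crests 119 mm above the table, 20 mm either side of the axle in x.
- wheel (a joint): Turn of the wheel, rad: 0 with one dot on top, +0.785 for each further dot (five: 3.142; stop at eight: 5.50). Grows as the wheel's top moves away from the robot (box +x). A sprung detent holds each face: 5 to 10 N at a ridge to leave it; once 0.45 rad on, the wheel snaps to the next face by itself. Starts with 1, 2 or 3 dots on top, rarely stuck half way between two.
- lever (a joint): Lean of the lever, rad: 0 upright, positive away from the robot (box +x). Pivot 70 mm above the table at box x = 0, y = -45 mm, axis along y. Notches at -0.45, -0.15, +0.15 (the marked one), +0.45; stops at -0.5 and 0.5. A detent (3 to 6 N at the ball) holds each; past half way it snaps into the next. Starts in one of the two notches nearest the robot, rarely between them.
- lever_knob (a point): Centre of the lever's black ball, 26 mm diameter, 80 mm from the pivot (150 mm above the table when upright). The rod under it is 9 mm thick, with a 14 mm collar 62 to 68 mm from the pivot.
- marked_notch (a point): Bottom of the marked notch in the steel quadrant, a notched plate 6 mm thick on the lever's right, 19 mm from the rod; a pointed steel lug sticks out to the right below this notch only. The quadrant's teeth reach 58 mm from the lever's pivot. A thin finger on the lever lies in the notch that the lever is in.
- hex_nut: Small light hex nut, 24 x 27 x 13 mm, lying loose on the box's deck near its far edge, between wheel and lever: leave it. Origin: centre of its underside.
- test_coupon: Flat steel plate 120 x 60 x 6 mm lying on the table left of the box: leave it. Origin: centre of its underside.
- bracket: Drilled steel angle tab 45 x 40 x 40 mm standing on the table right of the box: leave it. Origin: centre of its underside.
- tape: Yellow tape measure 63 x 97 x 37 mm on the table, left of the box: leave it. Origin: centre of its underside.
- spanner: Bright adjustable spanner 48 x 214 x 11 mm on the table, far left: leave it. Origin: centre of its underside.

How it is judged (in metres and radians):
On the way, in this order (a step that is already met when the one before it is completed fails the run):
1. the thumbwheel rests with five dots on top (value of joint wheel between 3.012 and 3.272 rad and velocity of joint wheel between -0.1 and 0.1 rad/s), for 0.2 s.
2. the lever is in the marked notch, the wheel still at five (value of joint wheel between 3.012 and 3.272 rad and value of joint lever between 0.08 and 0.22 rad), for 0.2 s.
At the end, for the whole second after the job is handed in: The wheel rests with five dots on top (joint 3.142 within 0.13 rad), the lever rests in the marked notch (0.15 within 0.07 rad), and the loose things lie within 30 mm of where they were (all of step 2 and velocity of joint wheel between -0.1 and 0.1 rad/s and velocity of joint lever between -0.1 and 0.1 rad/s and distance of each of hex_nut, test_coupon, bracket, tape, spanner from where it was at the start of the episode below 0.03 m); the robot touches nothing.
It fails at once if the wheel is run past five (more than 0.45 rad beyond) (value of joint wheel above 3.592 rad).
It fails at once if the lever is run past the marked notch (beyond 0.34 rad) (value of joint lever above 0.34 rad).
It fails at once if one of the five loose things listed is moved more than 30 mm (distance of any of hex_nut, test_coupon, bracket, tape, spanner from where it was at the start of the episode above 0.03 m).
It also fails if it takes over 59 s, if anything falls off the work surface, if the arm or the gripper's body presses on something with over 40 N, if the wrist force passes 120 N, or if a joint passes its speed limit or range.

## Working session

There is one attempt and no reset: what is moved stays moved. The work goes in short steps, Python scripts to look and compute and a tool call to move; the robot and the scene stay as the last step left them, time stands still between calls to the robot, and variables do not carry over. Pictures are saved under pics/ and viewed, at most 10 in all, crops included, and the job is handed in when it is done.

Besides the shell and the picture viewer there is one more tool, called after "Request:" in YAML: its name, and indented under it one key for each argument. servo_tool: Moves the arm, as the interface text tells. Its arguments: {"type":"object","properties":{"commands":{"type":"array","items":{"type":"array","items":{"type":"array","items":{"type":"number"}}}}},"required":["commands"]}

```bash
mkdir -p pics; ls; cat > h.py <<'E'
import numpy as np, cv2
from bench import arm, cams, ticket
def ray(im,u,v):
    K=im["K"];k1=im["k1"];x=(u-K[0][2])/K[0][0];y=(v-K[1][2])/K[1][1]
    rd=np.hypot(x,y);r=rd
    for _ in range(20): r=rd/(1+k1*r*r)
    s=r/rd if rd>0 else 1
    T=np.array(im["T"]);d=T[:3,:3]@np.array([x*s,-y*s,-1.]);return T[:3,3],d
def plane(im,u,v,z):
    o,d=ray(im,u,v);return o+d*(z-o[2])/d[2]
def proj(im,p):
    T=np.array(im["T"]);c=T[:3,:3].T@(np.array(p)-T[:3,3]);x=c[0]/-c[2];y=-c[1]/-c[2]
    f=1+im["k1"]*(x*x+y*y);K=im["K"];return K[0][0]*x*f+K[0][2],K[1][1]*y*f+K[1][2]
E
python3 - <<'E'
from h import *
for n in("side","top"):
    im=cams.get_image(n);cv2.imwrite(f"pics/{n}0.png",im["frame"]);print(n,np.round(im["K"],1).tolist(),im["k1"],np.round(im["T"],3).tolist())
s=arm.read_state();print(s,arm.grip_point_offset)
E
```

```text
pics
side [[435.7, 0.0, 257.0], [0.0, 435.7, 195.3], [0.0, 0.0, 1.0]] -0.0009162846673455491 [[0.979, 0.128, -0.159, 270.074], [-0.203, 0.549, -0.81, -1423.85], [-0.016, 0.826, 0.564, 1082.885], [0.0, 0.0, 0.0, 1.0]]
top [[460.9, 0.0, 263.8], [0.0, 460.9, 196.5], [0.0, 0.0, 1.0]] -0.1299411810047444 [[0.006, 0.985, -0.172, 274.13], [-1.0, 0.006, 0.002, -45.27], [0.003, 0.172, 0.985, 1619.372], [0.0, 0.0, 0.0, 1.0]]
{'clock': 0.1, 'joints': array([-9.70345139e-01,  3.85479171e-01,  6.75680531e-03, -4.39005088e-04,
       -1.19397464e+00, -2.58599359e-01]), 'joint_vel': array([-0.00162711, -0.00164406,  0.00411577,  0.00273406,  0.00064425,
       -0.00075315]), 'joint_efforts': array([-2.25145341e-04, -3.93319380e+01,  1.88928241e+01,  4.19795349e+00,
       -2.61390458e-03,  2.54421337e-06]), 'position': array([ 209.3646622 , -588.3407312 ,  230.32843441]), 'ee_rot': array([-1.70014979e-01,  9.85440999e-01,  9.48977568e-04, -2.10266199e-04]), 'contact_force': array([ 0.02710785,  0.19767248, -0.53362384]), 'wrist_torque': array([0.05451982, 0.01145678, 0.00550721]), 'grasp_force': 0.0, 'gripper_width': 85.46217972860605} 18.700000000000003
```

View pics/top0.png

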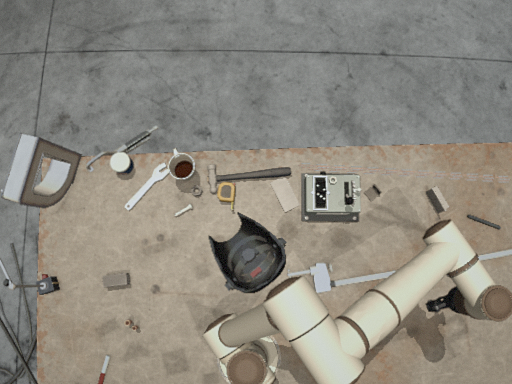

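View pics/side0.png

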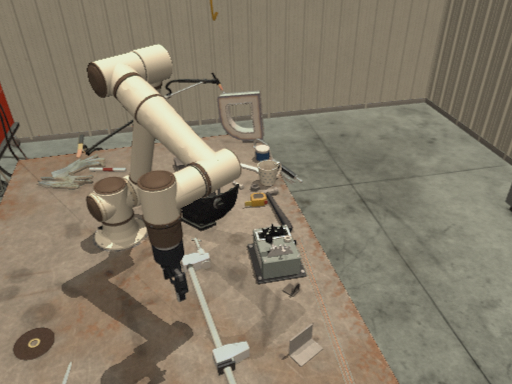

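The top view shows the box at about (331,197), with the wheel at (320,192) and the lever at (350,192). In the side view the box is at about (276,255). I'll enlarge both.

```bash
python3 - <<'E'
from h import *
a=cv2.imread("pics/top0.png")[162:232,290:390];b=cv2.imread("pics/side0.png")[215:290,235:315]
cv2.imwrite("pics/z0.png",np.hstack([cv2.resize(a,None,fx=4.5,fy=4.5,interpolation=3)[:315],cv2.resize(b,(340,315),interpolation=3)]))
im=cams.get_image("top")
for uv in[(302,173),(360,173),(360,221),(302,221)]: print(plane(im,*uv,8).round())
E
```

```text
[ 641. -186.    8.]
[ 643. -396.    8.]
[ 469. -390.    8.]
[ 468. -184.    8.]
```

View pics/z0.png

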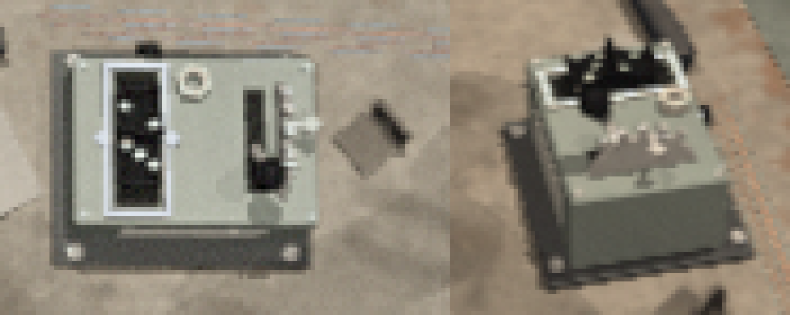

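```bash
python3 - <<'E'
from h import *
t=cams.get_image("top");s=cams.get_image("side")
Z=lambda x,y:(290+(x+.5)/4.5-.5,162+(y+.5)/4.5-.5)
for n,p,z in[("arrL",(102,137),86),("arrR",(172,137),86),("deck NL",(75,222),85),("NR",(315,225),85),("FR",(315,63),85),("FL",(78,57),85),("fl NL",(52,268),8),("fl NR",(309,268),8),("fl screwL",(75,251),8),("fl screwR",(290,252),8),("2a",(125,105),105),("2b",(155,123),105),("3a",(127,145),105),("3b",(138,155),105),("3c",(152,167),105),("ball",(265,172),143),("lug",(310,124),110)]:
    print(n,plane(t,*Z(*p),z).round(1))
c=np.array([555,-289])
for n,p in[("deckNL",(490,-196,85)),("deckNR",(490,-382,85)),("FR",(620,-382,85)),("FL",(620,-196,85)),("ball-.45",(555-35,-334,142)),("ball-.15",(555-12,-334,149)),("wf",(555,-244,108))]:
    u=proj(t,p);v=proj(s,p);print(n,np.round([(u[0]-290)*4.5,(u[1]-162)*4.5,(v[0]-235)*4.25,(v[1]-215)*4.2]))
E
```

```text
arrL [ 557.7 -213.3   86. ]
arrR [ 558.1 -266.3   86. ]
deck NL [ 493.1 -192.4   85. ]
NR [ 491.7 -373.5   85. ]
FR [ 616.3 -377.3   85. ]
FL [ 619.5 -196.    85. ]
fl NL [ 467.7 -181.4    8. ]
fl NR [ 468.4 -384.2    8. ]
fl screwL [ 481.1 -199.6    8. ]
fl screwR [ 481.1 -369.4    8. ]
2a [ 578.6 -228.8  105. ]
2b [ 565.1 -251.   105. ]
3a [ 548.3 -229.8  105. ]
3b [ 540.8 -237.9  105. ]
3c [ 531.8 -248.2  105. ]
ball [ 522.1 -325.5  143. ]
lug [ 564.2 -366.6  110. ]
deckNL [ 78. 224.  73.  57.]
deckNR [325. 226. 119. 201.]
FR [319.  57. 280. 176.]
FL [ 76.  55. 219.  36.]
ball-.45 [275. 173. 143. 101.]
ball-.15 [276. 141. 171.  90.]
wf [145. 134. 159.  59.]
```

In the top view the wheel dots show 2 (far side) and 3 (near side) straddling the top, so the wheel is stuck half way. The lever is at about -0.45. The box centre is about (556,-285) with yaw near 0.

Request:
servo_tool:
  commands:
    - [[255, 0, 0, 0, 0, 0, 6.53], [255, 0, 0, 0, 0, 0, 6.53], [255, 0, 0, 0, 0, 0, 6.53], [255, -0.027, 0.029, 0, 0, 0, 0], [255, -0.027, 0.029, 0, 0, 0, 0], [255, -0.027, 0.029, 0, 0, 0, 0], [255, -0.027, 0.029, 0, 0, 0, 0], [255, -0.027, 0.029, 0, 0, 0, 0], [255, -0.027, 0.029, 0, 0, 0, 0], [255, -0.027, 0.029, 0, 0, 0, 0]]

```text
clock: 1.08
position: [399.5, -384.2, 231.4]
ee_rot: [0.0, 1.0, -0.0, 0.0]
contact_force: [0.8, -0.1, -1.0]
gripper_width: -0.1
grasp_force: 0.0
```

Request:
servo_tool:
  commands:
    - [[255, -0.022, 0.024, 0, 0, 0, 0], [255, -0.022, 0.024, 0, 0, 0, 0], [255, -0.022, 0.024, 0, 0, 0, 0], [255, -0.022, 0.024, 0, 0, 0, 0], [255, -0.022, 0.024, 0, 0, 0, 0], [255, -0.022, 0.024, 0, 0, 0, 0], [255, 0, 0, 0.025, 0, 0, 0], [255, 0, 0, 0.025, 0, 0, 0], [255, 0, 0, 0.025, 0, 0, 0], [255, 0, 0, 0.015, 0, 0, 0]]

```text
clock: 1.92
position: [529.3, -241.0, 138.4]
ee_rot: [-0.0, 1.0, 0.001, -0.002]
contact_force: [-0.7, 0.3, -0.8]
gripper_width: -0.2
grasp_force: 0.0
```

```bash
python3 - <<'E'
from h import *
s=cams.get_image("side");t=cams.get_image("top");print(arm.read_state()["position"])
a=s["frame"][195:290,235:335];b=t["frame"][162:232,290:390]
cv2.imwrite("pics/z1.png",np.hstack([cv2.resize(a,(400,380),interpolation=3),cv2.resize(b,(400,280),interpolation=3)[:,:] if 0 else cv2.copyMakeBorder(cv2.resize(b,(400,280),interpolation=3),0,100,0,0,0)]))
E
```

```text
[ 528.4659578  -241.16151037  138.06113145]
```

View pics/z1.png

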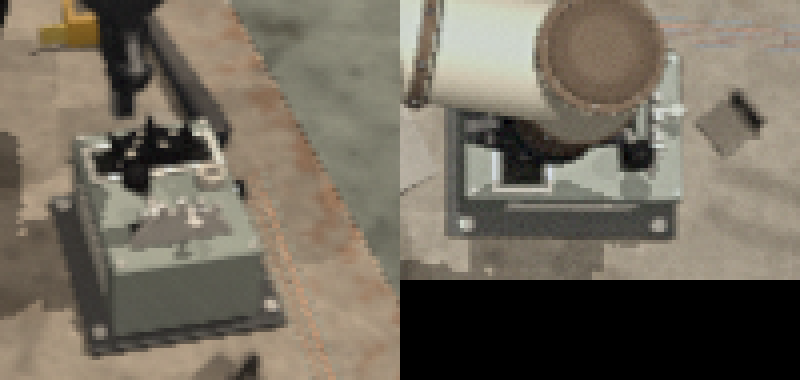

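The side view shows the fingertip at zoomed (122,112), just on the robot side of the upright ridge at (150,120). That matches a half-way wheel, so I'll descend and push.

Request:
servo_tool:
  commands:
    - [[255, 0, 0, 0.013, 0, 0, 0], [255, 0, 0, 0.013, 0, 0, 0], [255, 0, 0, 0, 0, 0, 0], [255, -0.004, 0, 0, 0, 0, 0], [255, -0.004, 0, 0, 0, 0, 0], [255, -0.004, 0, 0, 0, 0, 0], [255, -0.004, 0, 0, 0, 0, 0], [255, -0.004, 0, 0, 0, 0, 0], [255, -0.004, 0, 0, 0, 0, 0], [255, -0.004, 0, 0, 0, 0, 0]]

```text
clock: 2.85
position: [559.2, -241.8, 115.5]
ee_rot: [0.0, 1.0, -0.0, 0.0]
contact_force: [0.3, 0.6, -0.2]
gripper_width: 0.2
grasp_force: 0.0
```

Request:
servo_tool:
  commands:
    - [[255, 0, 0, -0.03, 0, 0, 0], [255, 0, 0, -0.01, 0, 0, 0], [255, 0.035, 0, 0, 0, 0, 0], [255, 0.035, 0, 0, 0, 0, 0], [255, 0.035, 0, 0, 0, 0, 0], [255, 0.035, 0, 0, 0, 0, 0], [255, 0, 0, 0, 0, 0, 0]]

```text
clock: 3.43
position: [412.1, -240.9, 155.0]
ee_rot: [0.001, 1.0, 0.001, -0.002]
contact_force: [-0.1, -0.2, -0.3]
gripper_width: -0.3
grasp_force: 0.0
```

```bash
cat > look.py <<'E'
from h import *
import sys
s=cams.get_image("side");t=cams.get_image("top");print(arm.read_state()["position"])
a=s["frame"][195:270,235:310];b=t["frame"][162:232,290:390]
a=cv2.resize(a,(400,400),interpolation=3);b=cv2.copyMakeBorder(cv2.resize(b,(400,280),interpolation=3),0,120,0,0,0)
cv2.imwrite(f"pics/{sys.argv[1]}.png",np.hstack([a,b]))
E
python3 look.py z2
```

```text
[ 418.16305221 -242.05247347  156.21264016]
```

View pics/z2.png

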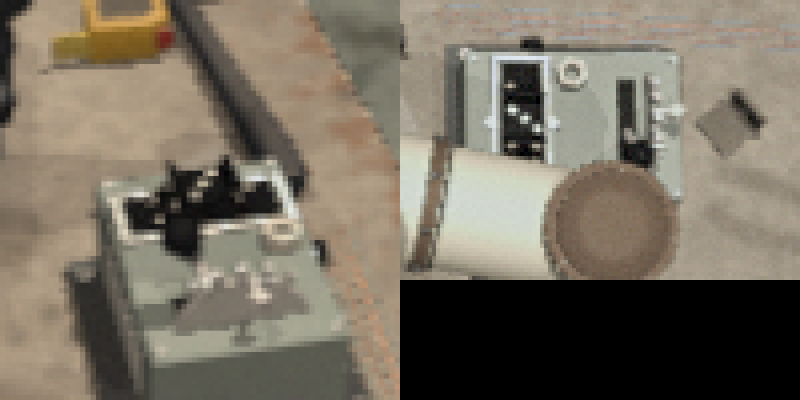

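The top view shows three dots on top, between the arrows at (490,122) and (556,122). Two more faces to go.

Request:
servo_tool:
  commands:
    - [[255, -0.0325, 0, 0, 0, 0, 0], [255, -0.0325, 0, 0, 0, 0, 0], [255, -0.0325, 0, 0, 0, 0, 0], [255, 0, 0, 0.021, 0, 0, 0], [255, 0, 0, 0.021, 0, 0, 0], [255, 0, 0, 0, 0, 0, 0]]

```text
clock: 4.03
position: [515.3, -240.9, 108.9]
ee_rot: [0.0, 1.0, 0.001, -0.004]
contact_force: [-0.4, 0.1, -0.4]
gripper_width: -0.5
grasp_force: 0.0
```

Request:
servo_tool:
  commands:
    - [[255, -0.0043, 0, -0.001, 0, 0, 0], [255, -0.0043, 0, 0, 0, 0, 0], [255, -0.0043, 0, 0, 0, 0, 0], [255, -0.0043, 0, 0, 0, 0, 0], [255, -0.0043, 0, 0, 0, 0, 0], [255, -0.0043, 0, 0, 0, 0, 0], [255, -0.0043, 0, 0, 0, 0, 0], [255, -0.0043, 0, 0, 0, 0, 0], [255, -0.0043, 0, 0, 0, 0, 0], [255, -0.0043, 0, 0, 0, 0, 0]]

```text
clock: 4.87
position: [560.3, -241.8, 114.6]
ee_rot: [-0.0, 1.0, -0.0, 0.001]
contact_force: [0.4, -0.0, -0.4]
gripper_width: 0.0
grasp_force: 0.0
```

Request:
servo_tool:
  commands:
    - [[255, 0, 0, 0, 0, 0, 0], [255, 0, 0, -0.03, 0, 0, 0], [255, 0, 0, -0.01, 0, 0, 0], [255, 0.035, 0, 0, 0, 0, 0], [255, 0.035, 0, 0, 0, 0, 0], [255, 0.035, 0, 0, 0, 0, 0], [255, 0.035, 0, 0, 0, 0, 0], [255, 0, 0, 0, 0, 0, 0]]

```text
clock: 5.53
position: [412.5, -240.9, 154.0]
ee_rot: [0.001, 1.0, 0.001, -0.002]
contact_force: [0.5, -0.2, 0.1]
gripper_width: 0.0
grasp_force: 0.0
```

```bash
python3 look.py z3
```

```text
[ 418.56720478 -242.04560373  155.15359763]
```

View pics/z3.png

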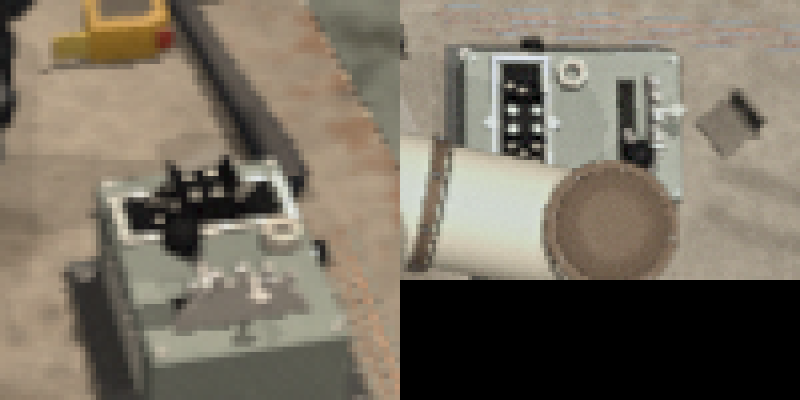

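Four dots are on top, with the 2x2 pattern centred at about (524,119). I'll make the same stroke once more.

Request:
servo_tool:
  commands:
    - [[255, -0.0325, 0, 0, 0, 0, 0], [255, -0.0325, 0, 0, 0, 0, 0], [255, -0.0325, 0, 0, 0, 0, 0], [255, 0, 0, 0.02, 0, 0, 0], [255, 0, 0, 0.02, 0, 0, 0], [255, 0, 0, 0, 0, 0, 0]]

```text
clock: 6.13
position: [515.9, -240.9, 110.0]
ee_rot: [0.0, 1.0, 0.001, -0.003]
contact_force: [-1.4, -0.7, 0.5]
gripper_width: -0.3
grasp_force: 0.0
```

Request:
servo_tool:
  commands:
    - [[255, -0.0043, 0, -0.001, 0, 0, 0], [255, -0.0043, 0, 0, 0, 0, 0], [255, -0.0043, 0, 0, 0, 0, 0], [255, -0.0043, 0, 0, 0, 0, 0], [255, -0.0043, 0, 0, 0, 0, 0], [255, -0.0043, 0, 0, 0, 0, 0], [255, -0.0043, 0, 0, 0, 0, 0], [255, -0.0043, 0, 0, 0, 0, 0], [255, -0.0043, 0, 0, 0, 0, 0], [255, -0.0043, 0, 0, 0, 0, 0]]

```text
clock: 6.97
position: [560.5, -242.0, 116.0]
ee_rot: [0.0, 1.0, -0.0, 0.001]
contact_force: [-1.0, 0.3, 0.0]
gripper_width: 0.0
grasp_force: 0.0
```

Request:
servo_tool:
  commands:
    - [[255, 0, 0, 0, 0, 0, 0], [255, 0, 0, -0.03, 0, 0, 0], [255, 0, 0, -0.01, 0, 0, 0], [255, 0.035, 0, 0, 0, 0, 0], [255, 0.035, 0, 0, 0, 0, 0], [255, 0.035, 0, 0, 0, 0, 0], [255, 0.035, 0, 0, 0, 0, 0], [255, 0, 0, 0, 0, 0, 0]]

```text
clock: 7.63
position: [412.8, -240.9, 154.9]
ee_rot: [0.001, 1.0, 0.001, -0.002]
contact_force: [-0.4, 0.7, -0.3]
gripper_width: -0.1
grasp_force: 0.0
```

```bash
python3 look.py z4
```

```text
[ 418.90823689 -242.08957034  156.07623085]
```

View pics/z4.png

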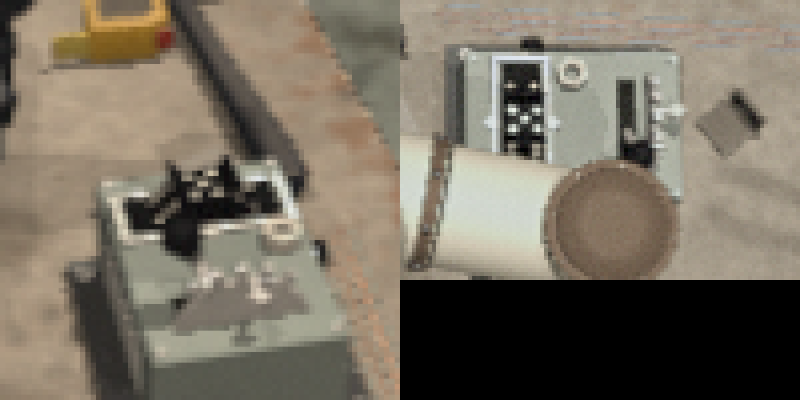

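Five dots are now on top (quincunx at about (524,119)). Next is the lever: I'll approach behind the ball.

Request:
servo_tool:
  commands:
    - [[255, 0, -0.03, 0, 0, 0, 0], [255, 0, -0.03, 0, 0, 0, 0], [255, 0, -0.027, 0, 0, 0, 0], [255, -0.033, 0, 0.009, 0, 0, 0], [255, -0.033, 0, 0.01, 0, 0, 0], [255, 0, 0, 0, 0, 0, 0], [255, 0, 0, 0, 0, 0, 0]]

```text
clock: 8.32
position: [487.5, -329.0, 134.7]
ee_rot: [-0.0, 1.0, 0.0, -0.001]
contact_force: [-0.3, 0.3, 0.5]
gripper_width: 0.1
grasp_force: 0.0
```

Request:
servo_tool:
  commands:
    - [[255, -0.003, 0, 0, 0, 0, 0], [255, -0.003, 0, 0, 0, 0, 0], [255, -0.003, 0, 0, 0, 0, 0], [255, -0.003, 0, 0, 0, 0, 0], [255, -0.003, 0, 0, 0, 0, 0], [255, -0.003, 0, 0, 0, 0, 0], [255, -0.003, 0, 0, 0, 0, 0], [255, -0.003, 0, 0, 0, 0, 0], [255, -0.003, 0, 0, 0, 0, 0], [255, -0.003, 0, 0, 0, 0, 0]]

```text
clock: 9.15
position: [516.0, -329.0, 136.8]
ee_rot: [0.0, 1.0, -0.0, 0.001]
contact_force: [0.6, -1.0, 0.1]
gripper_width: 0.1
grasp_force: 0.0
```

Request:
servo_tool:
  commands:
    - [[255, -0.002, 0, 0, 0, 0, 0], [255, -0.002, 0, 0, 0, 0, 0], [255, -0.002, 0, 0, 0, 0, 0], [255, -0.002, 0, 0, 0, 0, 0], [255, -0.002, 0, 0, 0, 0, 0], [255, -0.002, 0, 0, 0, 0, 0], [255, -0.002, 0, 0, 0, 0, 0], [255, -0.002, 0, 0, 0, 0, 0]]

```text
clock: 9.82
position: [531.9, -328.9, 136.4]
ee_rot: [0.0, 1.0, -0.0, 0.0]
contact_force: [-1.6, -0.9, 1.3]
gripper_width: -0.1
grasp_force: 0.7
```

Request:
servo_tool:
  commands:
    - [[255, -0.002, 0, 0, 0, 0, 0], [255, -0.002, 0, 0, 0, 0, 0], [255, -0.001, 0, 0, 0, 0, 0], [255, 0, 0, 0, 0, 0, 0]]

```text
clock: 10.15
position: [537.4, -328.7, 136.1]
ee_rot: [-0.0, 1.0, -0.0, 0.0]
contact_force: [-0.1, -0.3, 0.2]
gripper_width: -0.1
grasp_force: 0.0
```

Request:
servo_tool:
  commands:
    - [[255, 0.03, 0, 0, 0, 0, 0], [255, 0.04, 0, 0, 0, 0, 0], [255, 0.04, 0, -0.02, 0, 0, 0], [255, 0.04, 0, -0.02, 0, 0, 0], [255, 0.03, 0, -0.02, 0, 0, 0], [255, 0, 0, 0, 0, 0, 0]]

```text
clock: 10.65
position: [359.1, -329.2, 197.5]
ee_rot: [0.001, 1.0, -0.001, 0.003]
contact_force: [0.8, 0.2, -0.0]
gripper_width: 0.1
grasp_force: 0.0
```

```bash
python3 look.py z5
```

```text
[ 361.95208213 -329.11169445  194.90824354]
```

View pics/z5.png

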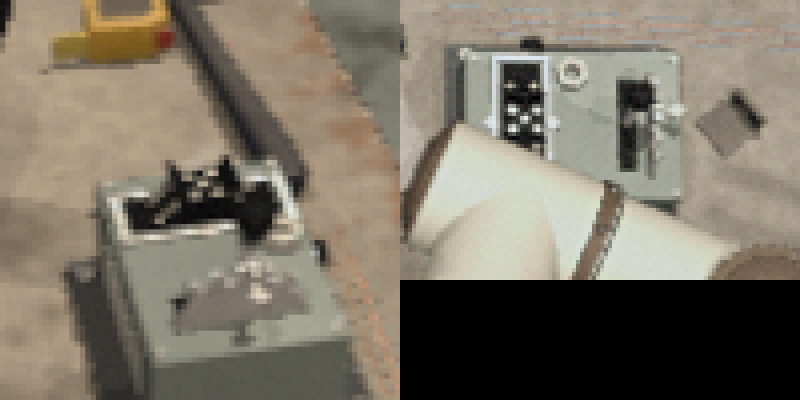

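The wheel is still at five. The ball is now at about (636,93) in the right panel, so I'll work out its lean.

```bash
python3 - <<'E'
from h import *
t=cams.get_image("top");s=cams.get_image("side")
print(plane(t,290+236/4,162+93/4,149))
for a in(-.15,.15,.45):
    p=(556+80*np.sin(a),-330,70+80*np.cos(a));u=proj(t,p);v=proj(s,p);print(a,(u[0]-290)*4+400,(u[1]-162)*4,(v[0]-235)*5.33,(v[1]-195)*5.33)
E
```

```text
[ 569.47657557 -327.31949905  149.        ]
-0.15 640.1212830036295 123.60808683529808 214.78468940175557 216.89080897477365
0.15 639.3225995983719 94.82554803510402 251.7536711402258 211.47417185024582
0.45 636.9490880949252 69.27707756880216 286.61362352323437 214.9993651056714
```

The lever is at about +0.15, in the marked notch, and nothing else has moved.

```bash
python3 -c "
from bench import ticket
print(ticket.job_done())"
```

```text
the job is handed in; nothing more can be done
None
```

The job is handed in (no verdict was returned): the last pictures show the wheel with five dots on top and the lever in the marked notch (about +0.15 rad), with the nut, bracket and tape in place (plate and spanner outside that crop), and the arm clear of everything.

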